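Clamp a damper cartridge in the lever chuck and hold its rod out at the mark

ROBOT

A 6-joint arm with a two-finger parallel gripper is mounted at the origin on a cart in front of the work surface, level with it; the furniture and walls round the work are solid. World frame = base frame: x ahead of the robot, y to its left, z up, the work surface at z = 0. Lengths are in m, angles in rad, forces in N, time in s.
With the tool pointing down it reaches from about 0.375 to 0.75 m from the base axis. Payload 9 kg.
Tool frame: the origin (TCP) lies midway between the tips of the shut fingers; the grasp point (between the pads) lies 19 mm behind it (r.grip_point_offset is the distance from the TCP to the grasp point, in m); z points along the fingers, y is the direction in which the jaws open and shut (so a half turn about z gives the same grasp; the last joint's range is limited). The gripper opens to 85 mm and grips with 20 to 120 N. Pads are 22 mm wide; open, the fingers measure 114 mm over their backs; the gripper's body (76 mm by 85 mm) begins 54 mm behind the grasp point. The pads swing forward as they close: fully open they stand 13 mm farther back than shut.
Start: joints at [-1.399, 0.104, 0.097, 1.564, 0, 1.353], TCP at [0.228, -0.555, 0.231] pointing down, gripper open.
Joint ranges: [-2.99, 2.99], [-0.84, 1.86], [-1.1, 1.16], [-1.84, 2.11], [-1.51, 1.56], [-3.14, 3.14]. Speed limits (rad/s): [2.22, 2.22, 2.57, 3.14, 3.14, 3.14].

INTERFACE

Orientations are given as a unit quaternion [w, x, y, z].
In Python, from station import sensors, cams, r gives the robot as it stands. The module is installed in compiled form; this text tells all that it offers.
- The arm moves only by the shell command python3 -m pendant 'ROWS'. ROWS is JSON, a list of rows, each a list of 7 numbers: the shift along the tool's x, y, z in cm, then the turn, a rotation vector about the tool's x, y, z in rad, then the closure in counts, from 0 (fully open) to 255 (shut). In form: [[tx, ty, tz, ax, ay, az, jaw], ...]. A call has 1 to 5 rows; each row shifts and turns the pose as measured when the row begins, along the tool's axes as they then stand; what a row does not reach is not made up. A row lasts 1/10 s, in which the tool goes at most 50 mm and 8.59 degrees, less where a joint would pass 70% of its speed; a pose out of reach is approached as far as the arm can. A call is refused whole if a number of a shift passes 5 or a number of a turn 0.15, either way. A call with a gripper value outside its range is refused whole. The fingers move at their own pace and stop on an object; the grip force is fixed at half the most. Time passes only in rows, so rows that do not move let the fingers close. It gives the time, the measured TCP pose, the force and the opening at its end, in the units of the state.
- sensors.read_state(): the state, without advancing time (a new reading comes with each control period).
- cams.read_camera(name): name is "scene" or "side" or "wrist"; returns the picture (420x560x3 uint8, red, green, blue); there is no depth.
- cams.get_calibration(name): a dict with "fx", "fy", "cx", "cy" (pixels), "R" (3x3) and "t" (3): a world point X has camera coordinates R X + t; the wrist camera has in their place "tool_from_camera" (4x4, takes a point from camera to tool coordinates, whose origin is the TCP and whose axes are the flange's). Camera axes: x right, y down, z forward; pixel columns grow to the right and rows downward; lengths in m; the calibration is good to about 2 mm. A picture is of the moment at which its call begins: read the wrist's pose just before it. get_calibration takes no time and is no camera call.
- r.sign_off(): hands the job in, once; it reports no verdict.
The state is a dict: "time_s": time; "joints": joint angles; "qvel": joint speeds; "joint_efforts": joint torques, N m; "ee_pos": TCP position; "tool_rot": TCP orientation; "wrist_force": force on the tool from outside, world axes, zero at the start; "torque": the same for the moment, N m; "opening": finger opening in m.
Only numpy, scipy, OpenCV 4.12 (cv2) and the standard library are available. Lean on these libraries where they do the work, as an engineer would, in place of code of your own. Each camera call takes 0.05 s, during which the arm holds its last target.

TASK

The sprung damper cartridge stands loose in the open bench chuck. Swing the chuck's lever clockwise (seen from above) until the three jaws grip the cartridge firmly and let go of the lever; then pull the damper rod straight up by its knurled knob, against its inner spring, until the red ring on the rod stands just clear of the gland nut, and hold it still there so that I can slip the lock plate under the knob: finish while still holding the knob. Do not draw the rod out to its end stop, do not pull the cartridge up out of the chuck, and leave the spanner, the caliper and the piston where they are.

Things in the scene. Friction and masses are not known exactly. Their poses are not given: they have to be found in the camera images.
- chuck: Three-jaw scroll chuck on a round grey flange (140 mm across, 13 mm high) bolted to the worktop; steel body 88 mm across, top face 51 mm high, dark knurled ring with a lever round its lower half. Fixed in place. Origin: on the chuck's vertical axis at the worktop, z up. The cartridge stands on the floor of its 40 mm bore, 14 mm above the origin.
- scroll (a joint): Turn of ring and lever about the chuck's axis, rad, clockwise from above; closes the three coupled jaws 4 mm per rad. Starts at 0 to 0.3, ends at 2.0. The jaws meet the cartridge at about 1.25. Loose it takes 5 to 8 N at the ball; from 1.25 on it stiffens, to 10 N at 1.55 and 15 N (firmly clamped) at 1.75. Self-locking: let go, it springs back about 0.2 at most and stays tight.
- lever_ball (a point): Centre of the black ball (27 mm across) at the end of the lever, 125 mm from the chuck's axis and 70 mm above the worktop; the 10 mm steel lever bar runs from the ball inwards and down to the ring. The ball turns with the ring in a level circle.
- jaw_1: First of three steel jaws, 12 mm wide, on the top face of the chuck (51 to 67 mm above the worktop). They slide together towards the axis as the lever turns; their inner faces stand 19 mm from the axis at lever 0. Origin: the same point as the chuck's when open.
- jaw_2: Second jaw, 120 degrees round; otherwise as jaw_1.
- jaw_3: Third jaw, 120 degrees further; otherwise as jaw_1.
- cartridge: Damper cartridge, loose at first, standing upright between the jaws: aluminium tube 28 mm across and 118 mm long, topped by a brass hexagonal gland nut (31 mm over its corners, 12 mm high); 0.35 kg. Origin: centre of its underside, z up along the tube. Pulled by its knob while unclamped, it would just lift out of the chuck.
- gland_top (a point): Centre of the top of the gland nut, where the rod comes out, 130 mm above the cartridge's underside.
- damper_rod (a joint): How far the damper rod is drawn up out of the cartridge, m: 0 fully in (start), end stop at 0.060. At 0.040 the lower edge of the red ring is level with the gland top. The inner spring draws it back with 6 N at 0, 14 N at 0.040 and 18 N at 0.060; let go, the rod slides home.
- pull_knob (a point): Centre of the dark knurled knob screwed on the top of the 10 mm steel rod: 24 mm across, 32 mm tall, upright; its underside is 14 mm above the gland top when the rod is in. Moves up with the rod.
- red_ring (a point): Middle of the red ring, 4 mm high, on the rod; hidden inside the cartridge until the rod is drawn out some 36 mm. It stands 2 mm above the gland top when the rod is at the mark.
- spanner_19: Bystander: steel combination spanner, 40x224x10 mm, lying flat; origin under its middle.
- caliper: Bystander: vernier caliper, 68x215x8 mm, lying flat; origin under its middle.
- piston_1: Bystander: bare aluminium piston standing crown up, 66 mm across, 57 mm tall; origin under its middle.
There are look-alikes about, which are no part of the job. Of the things like the cartridge, leave any that is blue; of the rest the larger one is meant.

How it is judged:
By the outcome, as a careful person would: the job done as asked, in the order asked, and still so for the second after the job is handed in, while the arm keeps its last pose, push and grip.
It also fails if it takes over 72 s, if anything falls off the work surface, if the arm or the gripper's body presses on something with over 40 N, if the wrist force passes 120 N, or if a joint passes its speed limit or range.

## Working session

There is one attempt and no reset: what is moved stays moved. The work goes in short steps, Python scripts to look and compute and a shell command to move; the robot and the scene stay as the last step left them, time stands still between calls to the robot, and variables do not carry over. Pictures are saved under pics/ and viewed, and the job is handed in when it is done.

```bash
mkdir -p pics; cat > h.py <<'E'
import numpy as np, cv2
from station import sensors, cams, r
from scipy.spatial.transform import Rotation as Ro
def snap(n,f):
    s=sensors.read_state(); im=cams.read_camera(n); cv2.imwrite('pics/'+f,im[:,:,::-1]); return s,im
def ray(n,uv,s=None):
    c=cams.get_calibration(n); d=np.array([(uv[0]-c['cx'])/c['fx'],(uv[1]-c['cy'])/c['fy'],1])
    if n=='wrist':
        T=np.array(c['tool_from_camera']); q=s['tool_rot']; W=Ro.from_quat([q[1],q[2],q[3],q[0]]).as_matrix()
        return W@T[:3,3]+np.array(s['ee_pos']), W@T[:3,:3]@d
    R=np.array(c['R']);t=np.array(c['t']); return -R.T@t, R.T@d
def plane(n,uv,z,s=None):
    o,d=ray(n,uv,s); return o+d*(z-o[2])/d[2]
def tri(a,b):
    (o1,d1),(o2,d2)=a,b; A=np.stack([d1,-d2],1); k=np.linalg.lstsq(A,o2-o1,rcond=None)[0]
    p,q=o1+k[0]*d1,o2+k[1]*d2; return (p+q)/2,np.linalg.norm(p-q)
def proj(n,X,s=None):
    c=cams.get_calibration(n)
    if n=='wrist':
        T=np.array(c['tool_from_camera']); q=s['tool_rot']; W=Ro.from_quat([q[1],q[2],q[3],q[0]]).as_matrix()
        p=T[:3,:3].T@(W.T@(np.array(X)-s['ee_pos'])-T[:3,3])
    else: p=np.array(c['R'])@X+c['t']
    return np.array([c['fx']*p[0]/p[2]+c['cx'],c['fy']*p[1]/p[2]+c['cy']])
E
python3 - <<'E'
from h import *
for n in ['scene','side','wrist']: s,_=snap(n,n+'0.png'); print(n,ray(n,(280,210),s))
print({k:np.round(v,3) for k,v in s.items()}, r.grip_point_offset)
E
```

```text
scene (array([ 0.33546557, -0.7116611 ,  0.74084467]), array([ 0.31020591,  0.62084938, -0.72001093]))
side (array([ 0.60834898, -0.79472276,  0.69808969]), array([-0.01466742,  0.72983213, -0.68372464]))
wrist (array([ 0.28861196, -0.5309734 ,  0.37282365]), array([-0.23323915, -0.08741117, -0.96854516]))
{'time_s': np.float64(0.1), 'joints': array([-1.399,  0.105,  0.097,  1.564, -0.   ,  1.353]), 'qvel': array([-0.001, -0.002,  0.001,  0.001, -0.   , -0.002]), 'joint_efforts': array([ 7.0000e-03, -5.5821e+01,  5.0472e+01,  1.3000e-02, -0.0000e+00,
       -0.0000e+00]), 'ee_pos': array([ 0.228, -0.555,  0.231]), 'tool_rot': array([-0.001,  0.981,  0.194, -0.   ]), 'wrist_force': array([0.426, 0.028, 0.451]), 'torque': array([-0.019, -0.006,  0.014]), 'opening': np.float64(0.085)} 0.0187
```

View pics/scene0.png

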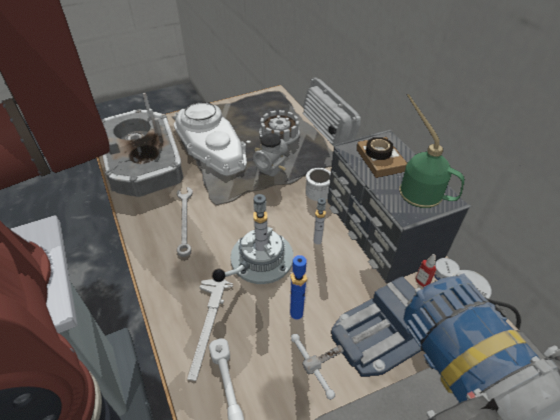

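View pics/side0.png

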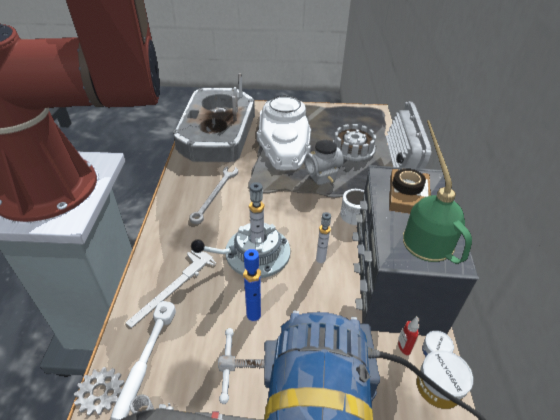

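The chuck with the cartridge is at about (262,245) in scene and (258,245) in side; the lever ball is at (219,275) and (198,246). The blue cartridge stands nearby, and the smaller grey one is at right. Next I'll zoom in to locate them.

```bash
python3 - <<'E'
import cv2
a=cv2.imread('pics/scene0.png')[180:330,180:340];b=cv2.imread('pics/side0.png')[170:330,170:340]
cv2.imwrite('pics/za.png',cv2.resize(a,None,fx=4.5,fy=4,interpolation=2)[:600,:800]);cv2.imwrite('pics/zb.png',cv2.resize(b,None,fx=4,fy=3.75,interpolation=2)[:600])
E
```

```text
(no output)
```

View pics/za.png

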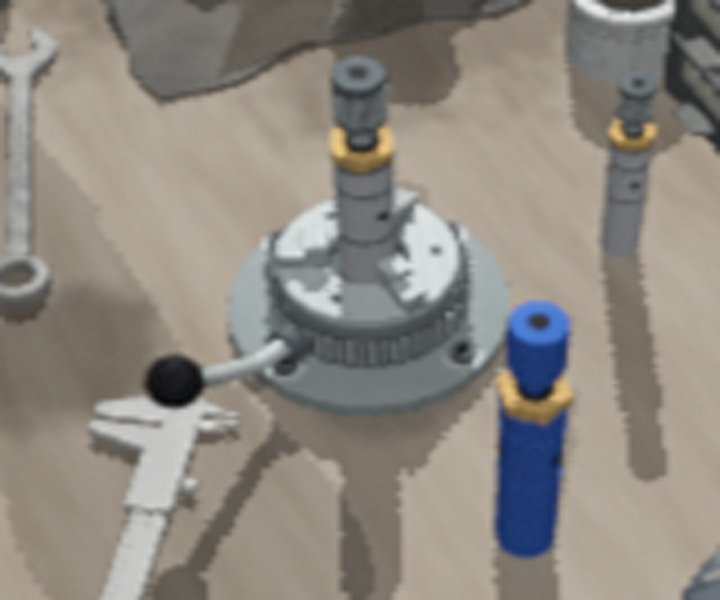

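View pics/zb.png

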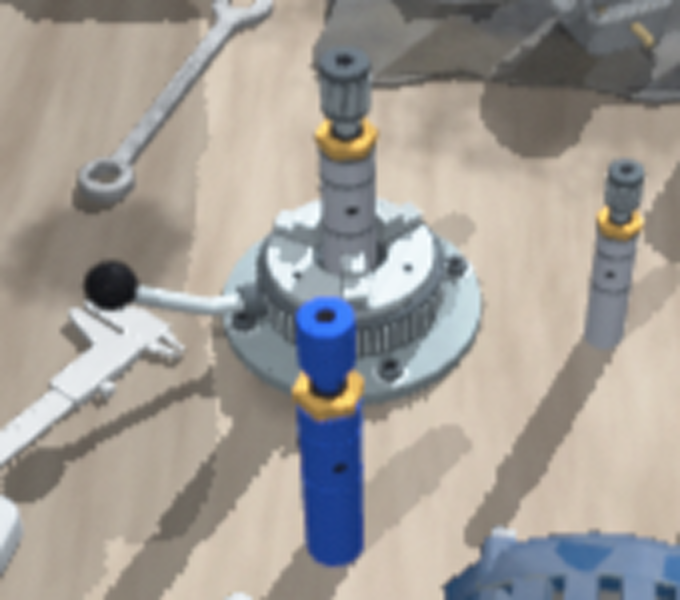

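```bash
python3 - <<'E'
from h import *
P={'knobtop':((259.6,198.2),(256,186.5),.190),'ball':((218.7,275.2),(197.5,246.3),.07),'flangeC':((261.8,257),(258,249),.013)}
for k,(a,b,z) in P.items():
    print(k,tri(ray('scene',a),ray('side',b)),plane('scene',a,z),plane('side',b,z))
# flange ellipse: extremes
for n,l in [('scene',[(230.7,258),(292.9,258)]),('side',[(225,250),(290.3,250)])]:
    print(n,[plane(n,p,.013) for p in l])
for n in ['scene','side']:
    c=cams.get_calibration(n);print(n,c['fx'],c['cx'],c['cy'])
E
```

```text
knobtop (array([ 0.55088818, -0.19408965,  0.19242409]), np.float64(4.585631376753648e-05)) [ 0.55185384 -0.19177186  0.19      ] [ 0.5506076  -0.19124436  0.19      ]
ball (array([ 0.43766153, -0.24336711,  0.07590126]), np.float64(0.0006138024430117176)) [ 0.43869425 -0.23885215  0.07      ] [ 0.43599353 -0.23852921  0.07      ]
flangeC (array([ 0.55049314, -0.19281517,  0.01422047]), np.float64(0.0052314986835919905)) [ 0.54951094 -0.1949619   0.013     ] [ 0.55113085 -0.18844308  0.013     ]
scene [array([ 0.4871098 , -0.16743527,  0.013     ]), array([ 0.60958429, -0.22746199,  0.013     ])]
side [array([ 0.48088292, -0.19526336,  0.013     ]), array([ 0.62040769, -0.18739249,  0.013     ])]
scene 414.86591603931134 275.91460139445087 209.72947724845486
side 425.43770252591503 272.55128707978605 212.78719792046604
```

```bash
python3 -m pendant '[[3.2,-2.1,0,0,0,0,0],[3.2,-2.1,0,0,0,0,0],[3.2,-2.1,0,0,0,0,0],[3.2,-2.1,0,0,0,0,0],[3.2,-2.1,0,0,0,0,0]]' && python3 -m pendant '[[3.2,-2.1,0,0,0,-0.15,0],[0,0,0,0,0,-0.15,0],[0,0,0,0,0,-0.15,0],[0,0,0,0,0,-0.15,0],[0,0,0,0,0,-0.15,0]]'; python3 - <<'E'
from h import *
s=sensors.read_state();print(s['joints'],s['tool_rot'])
E
```

```text
time_s: 0.65
ee_pos: [0.3362, -0.3944, 0.2278]
tool_rot: [-0.002, 0.982, 0.19, -0.0]
wrist_force: [0.6, -0.2, -0.0]
opening: 0.0855
time_s: 1.15
ee_pos: [0.3617, -0.356, 0.2274]
tool_rot: [-0.003, 0.842, 0.539, 0.001]
wrist_force: [-0.3, -0.1, 0.5]
opening: 0.0852
[-1.03670293e+00 -1.72363731e-01 -1.80622409e-01  1.56822873e+00
  1.55071907e-03  9.65814992e-01] [-0.00281627  0.84214806  0.53923829  0.00087571]
```

```bash
R='x'; python3 -m pendant '[[0,0,0,0,0,-0.15,0],[0,0,0,0,0,-0.15,0],[0,0,0,0,0,-0.15,0],[0,0,0,0,0,-0.15,0],[0,0,0,0,0,-0.15,0]]'>/dev/null;  python3 -m pendant '[[0,0,0,0,0,-0.15,0],[0,0,0,0,0,-0.15,0],[0,0,0,0,0,-0.15,0],[0,0,0,0,0,-0.15,0],[0,0,0,0,0,-0.15,0]]'>/dev/null;  python3 -m pendant '[[0,0,0,0,0,-0.15,0],[0,0,0,0,0,-0.15,0],[0,0,0,0,0,-0.15,0],[0,0,0,0,0,-0.15,0],[0,0,0,0,0,-0.15,0]]'; cat >> h.py <<'E'
def yaw(s):
    q=s['tool_rot'];W=Ro.from_quat([q[1],q[2],q[3],q[0]]).as_matrix(); return np.arctan2(W[1,0],W[0,0])
def go(X,psi=None):
    s=sensors.read_state();q=s['tool_rot'];W=Ro.from_quat([q[1],q[2],q[3],q[0]]).as_matrix()
    print('t',s['time_s'],'ee',np.round(s['ee_pos'],4),'yaw',round(yaw(s),3),'q1,q6',np.round(s['joints'][[0,5]],2),'F',np.round(s['wrist_force'],1),'tilt',np.round(Ro.from_matrix(W).as_matrix()[:,2],3))
    print('shift cm',np.round(100*W.T@(np.array(X)-s['ee_pos']),2), 'az',None if psi is None else -round((psi-yaw(s)+np.pi)%(2*np.pi)-np.pi,3))
E
python3 - <<'E'
from h import *
go([.4375,-.239,.14],.391+np.pi)
E
```

```text
time_s: 2.65
ee_pos: [0.3606, -0.3537, 0.2234]
tool_rot: [-0.002, -0.123, 0.992, 0.006]
wrist_force: [0.4, 0.5, 0.8]
opening: 0.0852
t 2.65 ee [ 0.3606 -0.3537  0.2234] yaw -2.895 q1,q6 [-1.04 -1.28] F [0.4 0.5 0.8] tilt [-0.005  0.012 -1.   ]
shift cm [-10.28   9.14   8.44] az -0.144
```

```bash
python3 -m pendant '[[-2.6,2.3,0.5,0,0,-0.05,0],[-2.6,2.3,0.5,0,0,-0.05,0],[-2.6,2.3,0.5,0,0,-0.05,0],[-2.6,2.3,0.5,0,0,0,0],[0,0,0,0,0,0,0]]'; python3 - <<'E'
from h import *
go([.4375,-.239,.14],.391+np.pi)
snap('wrist','w1.png')
E
```

```text
time_s: 3.15
ee_pos: [0.4305, -0.2296, 0.2023]
tool_rot: [-0.002, -0.201, 0.979, 0.007]
wrist_force: [-0.3, -0.6, 0.0]
opening: 0.0857
t 3.15 ee [ 0.4305 -0.2296  0.2023] yaw -2.736 q1,q6 [-0.76 -1.17] F [-0.3 -0.6  0. ] tilt [-0.006  0.013 -1.   ]
shift cm [-0.28 -1.23  6.22] az 0.015
```

View pics/w1.png

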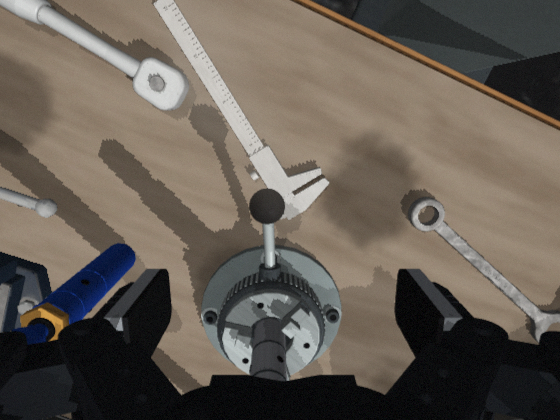

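Ball at (267,207) in the wrist picture, between and ahead of the fingers, with the chuck below it.

```bash
python3 - <<'E'
from h import *
s=sensors.read_state()
p=plane('wrist',(267,207),.07,s); print(p)
print(tri(ray('wrist',(267,207),s),ray('scene',(218.7,275.2))),tri(ray('wrist',(267,207),s),ray('side',(197.5,246.3))))
c=np.array([.551,-.192]); b=p[:2]-c; print(np.linalg.norm(b),np.arctan2(b[1],b[0]))
go([.4375,-.239,.14],.391+np.pi)
E
```

```text
[ 0.43775367 -0.24015129  0.07      ]
(array([ 0.43790096, -0.24018744,  0.07166392]), np.float64(0.001076062286341977)) (array([ 0.43689618, -0.24048479,  0.07245623]), np.float64(0.0006037452980785709))
0.12305802370110634 -2.7395604701372527
t 3.2 ee [ 0.43   -0.2311  0.2026] yaw -2.736 q1,q6 [-0.76 -1.17] F [-0.7 -0.5 -0.4] tilt [-0.006  0.012 -1.   ]
shift cm [-0.38 -1.1   6.24] az 0.014
```

```bash
python3 -m pendant '[[-0.4,-1.2,2,0,0,0,0],[0,0,4,0,0,0,0],[0,0,2,0,0,0,0],[0,0,0,0,0,0,0]]'; python3 - <<'E'
from h import *
go([.4376,-.2402,.051],-2.74)
E
```

```text
time_s: 3.6
ee_pos: [0.438, -0.2431, 0.1213]
tool_rot: [-0.001, -0.201, 0.98, 0.005]
wrist_force: [-0.9, 0.2, 0.3]
opening: 0.0854
t 3.6 ee [ 0.438  -0.2431  0.1213] yaw -2.738 q1,q6 [-0.77 -1.17] F [-0.9  0.2  0.3] tilt [-0.005  0.009 -1.   ]
shift cm [-0.08  0.22  7.03] az 0.002
```

```bash
python3 -m pendant '[[-0.1,0.2,3,0,0,0,0],[0,0.1,2.5,0,0,0,0],[0,0,1.3,0,0,0,0],[0,0,0,0,0,0,100]]'; python3 - <<'E'
from h import *
go([.4376,-.2402,.051],-2.74)
E
```

```text
time_s: 4.0
ee_pos: [0.4378, -0.2434, 0.0555]
tool_rot: [-0.0, -0.199, 0.98, 0.003]
wrist_force: [-0.4, -0.1, 0.1]
opening: 0.0729
t 4.0 ee [ 0.4378 -0.2434  0.0555] yaw -2.741 q1,q6 [-0.77 -1.17] F [-0.4 -0.1  0.1] tilt [-0.002  0.005 -1.   ]
shift cm [-0.11  0.3   0.45] az -0.001
```

```bash
python3 -m pendant '[[-0.1,0.4,0.5,0,0,0,150],[0,0,0,0,0,0,255],[0,0,0,0,0,0,255],[0,0,0,0,0,0,255],[0,0,0,0,0,0,255]]'; python3 - <<'E'
from h import *
go([.4376,-.2402,.051],-2.74)
snap('wrist','w2.png')
E
```

```text
time_s: 4.5
ee_pos: [0.438, -0.2402, 0.0543]
tool_rot: [0.0, -0.199, 0.98, 0.002]
wrist_force: [0.8, -2.1, -7.2]
opening: 0.0237
t 4.5 ee [ 0.438  -0.2402  0.0543] yaw -2.741 q1,q6 [-0.77 -1.17] F [ 0.8 -2.1 -7.2] tilt [ 0.     0.004 -1.   ]
shift cm [0.04 0.01 0.33] az -0.001
```

View pics/w2.png

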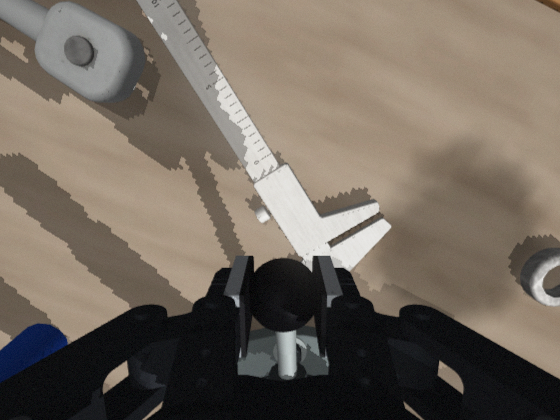

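```bash
python3 -m pendant '[[0,0,0,0,0,0,255]]'; python3 - <<'E'
from h import *
go([.4376,-.2402,.051],-2.74)
s=sensors.read_state(); 
for X in ([.4376,-.2402,.071],[.4378,-.2402,.0543+.0187]): print(proj('wrist',X,s))
E
```

```text
time_s: 4.65
ee_pos: [0.438, -0.2402, 0.0542]
tool_rot: [0.0, -0.199, 0.98, 0.002]
wrist_force: [-0.2, 0.7, -2.5]
opening: 0.0239
t 4.65 ee [ 0.438  -0.2402  0.0542] yaw -2.741 q1,q6 [-0.77 -1.17] F [-0.2  0.7 -2.5] tilt [ 0.     0.004 -1.   ]
shift cm [0.04 0.02 0.32] az -0.001
[286.3964579  294.91187604]
[286.2473583  297.96818141]
```

```bash
python3 -m pendant '[[-0.06,1.25,0,0,0,0.1,255],[-0.06,1.25,0,0,0,0.1,255],[-0.06,1.25,0,0,0,0.1,255]]'; cat >>h.py <<'E'
def lev(c=(.551,-.192)):
    s=sensors.read_state(); b=np.array(s['ee_pos'])[:2]-c; a=np.arctan2(b[1],b[0]); F=np.array(s['wrist_force'])
    er=b/np.linalg.norm(b); et=np.array([er[1],-er[0]])
    print('R',round(np.linalg.norm(b),4),'ang',round(a,3),'turned',round((-2.74-a)%(2*np.pi),3),'yaw',round(yaw(s),3),'Fr',round(F[:2]@er,1),'Ft',round(F[:2]@et,1),'Fz',round(F[2],1),'z',round(s['ee_pos'][2],4),'open',round(float(s['opening']),4),'q',np.round(s['joints'],2))
E
python3 -c "
from h import *
lev()"
```

```text
time_s: 4.95
ee_pos: [0.4277, -0.2069, 0.0542]
tool_rot: [-0.001, -0.045, 0.999, -0.001]
wrist_force: [-2.6, -3.3, -2.8]
opening: 0.0239
R 0.1242 ang -3.021 turned 0.281 yaw -3.051 Fr 3.0 Ft -3.0 Fz -2.8 z 0.0542 open 0.0239 q [-0.72 -0.24 -0.55  1.26 -0.   -0.81]
```

```bash
python3 -m pendant '[[-0.08,1.5,0,0,0,0.11,255],[-0.08,1.5,0,0,0,0.12,255],[-0.08,1.5,0,0,0,0.12,255],[-0.08,1.5,0,0,0,0.12,255],[-0.08,1.5,0,0,0,0.12,255]]'; 
python3 -c "
from h import *
lev()"
```

```text
time_s: 5.45
ee_pos: [0.4383, -0.1333, 0.0542]
tool_rot: [-0.005, 0.258, 0.966, -0.004]
wrist_force: [-2.5, -0.2, -0.8]
opening: 0.0239
R 0.1271 ang 2.661 turned 0.882 yaw 2.619 Fr 2.1 Ft -1.3 Fz -0.8 z 0.0542 open 0.0239 q [-0.57 -0.29 -0.59  1.27 -0.01 -0.05]
```

```bash
python3 -m pendant '[[-0.1,1.3,0,0,0,0.09,255],[-0.1,1.3,0,0,0,0.1,255],[-0.1,1.3,0,0,0,0.1,255],[0,0,0,0,0,0,255]]'; 
python3 -c "
from h import *
lev()"
```

```text
time_s: 5.85
ee_pos: [0.4616, -0.0999, 0.0543]
tool_rot: [-0.007, 0.4, 0.916, -0.006]
wrist_force: [7.0, 2.8, -7.7]
opening: 0.0238
R 0.1284 ang 2.342 turned 1.202 yaw 2.317 Fr -2.8 Ft 7.0 Fz -7.7 z 0.0543 open 0.0238 q [-0.48 -0.23 -0.54  1.27 -0.01  0.34]
```

```bash
python3 - <<'E'
import numpy as np
P=np.array([[.438,-.2402],[.4277,-.2069],[.4383,-.1333],[.4616,-.0999]])
from scipy.optimize import least_squares
print(least_squares(lambda c:np.linalg.norm(P-c,axis=1)-.125,[.55,-.19]))
from h import *
s,_=snap('scene','s2.png'); 
E
python3 -m pendant '[[-0.06,1.0,0,0,0,0.07,255],[-0.06,1.0,0,0,0,0.08,255],[0,0,0,0,0,0,255]]'; 
python3 -c "
from h import *
lev(); lev((.551,-.1895))"
```

```text
message: `gtol` termination condition is satisfied.
     success: True
      status: 1
         fun: [-1.905e-05  1.815e-05  1.019e-05 -1.377e-05]
           x: [ 5.511e-01 -1.871e-01]
        cost: 4.928048097257294e-10
         jac: [[ 9.053e-01  4.249e-01]
               [ 9.874e-01  1.584e-01]
               [ 9.027e-01 -4.304e-01]
               [ 7.164e-01 -6.977e-01]]
        grad: [ 7.661e-09  1.688e-09]
  optimality: 7.661428547735757e-09
 active_mask: [ 0.000e+00  0.000e+00]
        nfev: 3
        njev: 3
time_s: 6.2
ee_pos: [0.4746, -0.0883, 0.0543]
tool_rot: [-0.009, 0.465, 0.885, -0.007]
wrist_force: [2.7, 2.4, -4.7]
opening: 0.0241
R 0.1288 ang 2.206 turned 1.337 yaw 2.174 Fr 0.3 Ft 3.6 Fz -4.7 z 0.0543 open 0.0241 q [-0.45 -0.18 -0.51  1.27 -0.01  0.52]
R 0.1268 ang 2.218 turned 1.325 yaw 2.174 Fr 0.2 Ft 3.6 Fz -4.7 z 0.0543 open 0.0241 q [-0.45 -0.18 -0.51  1.27 -0.01  0.52]
```

View pics/s2.png

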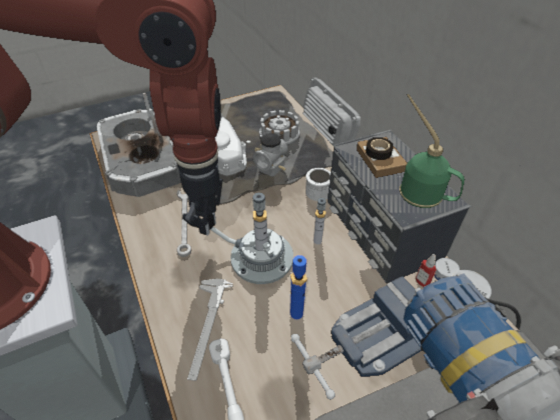

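```bash
sed -i 's/def lev(c=(.551,-.192))/def lev(c=(.5511,-.1871))/; s/-2.74-a/-2.703-a/' h.py; python3 -m pendant '[[-0.02,0.7,0,0,0,0.05,255],[-0.03,0.7,0,0,0,0.06,255]]'; 
python3 -c "
from h import *
lev()"; python3 -m pendant '[[-0.02,0.7,0,0,0,0.05,255]]'; 
python3 -c "
from h import *
lev()"; python3 -m pendant '[[-0.02,0.7,0,0,0,0.05,255]]'; 
python3 -c "
from h import *
lev()"
```

```text
time_s: 6.4
ee_pos: [0.4831, -0.0829, 0.0539]
tool_rot: [-0.011, 0.512, 0.859, -0.011]
wrist_force: [-17.8, -17.2, -2.2]
opening: 0.0236
R 0.1244 ang 2.149 turned 1.431 yaw 2.067 Fr -4.7 Ft -24.3 Fz -2.2 z 0.0539 open 0.0236 q [-0.43 -0.15 -0.48  1.27 -0.02  0.65]
time_s: 6.5
ee_pos: [0.4863, -0.0815, 0.0536]
tool_rot: [-0.013, 0.533, 0.846, -0.014]
wrist_force: [-20.4, -4.5, 11.7]
opening: 0.0238
R 0.1239 ang 2.121 turned 1.459 yaw 2.016 Fr 6.9 Ft -19.8 Fz 11.7 z 0.0536 open 0.0238 q [-0.42 -0.13 -0.46  1.27 -0.02  0.71]
time_s: 6.6
ee_pos: [0.4896, -0.0796, 0.0536]
tool_rot: [-0.015, 0.554, 0.832, -0.017]
wrist_force: [-21.1, 0.4, 16.7]
opening: 0.0235
R 0.1238 ang 2.09 turned 1.49 yaw 1.966 Fr 10.9 Ft -18.1 Fz 16.7 z 0.0536 open 0.0235 q [-0.41 -0.12 -0.45  1.27 -0.03  0.77]
```

```bash
python3 -m pendant '[[0.05,0.5,-0.05,0,0,-0.05,255],[0.03,0.5,0,0,0,0,255]]'; 
python3 -c "
from h import *
lev(); s,_=snap('wrist','w3.png'); lev(); snap('scene','s3.png'); lev()"
```

```text
time_s: 6.8
ee_pos: [0.4918, -0.077, 0.0534]
tool_rot: [-0.02, 0.531, 0.847, -0.022]
wrist_force: [-17.1, -6.7, 11.6]
opening: 0.024
R 0.1251 ang 2.065 turned 1.515 yaw 2.021 Fr 2.2 Ft -18.3 Fz 11.6 z 0.0534 open 0.024 q [-0.4  -0.09 -0.42  1.28 -0.04  0.73]
R 0.125 ang 2.063 turned 1.517 yaw 2.02 Fr 4.4 Ft -17.4 Fz 9.6 z 0.0534 open 0.0241 q [-0.39 -0.09 -0.42  1.28 -0.04  0.73]
R 0.1251 ang 2.063 turned 1.517 yaw 2.02 Fr 4.2 Ft -17.1 Fz 8.4 z 0.0534 open 0.024 q [-0.39 -0.09 -0.42  1.28 -0.04  0.73]
```

View pics/w3.png

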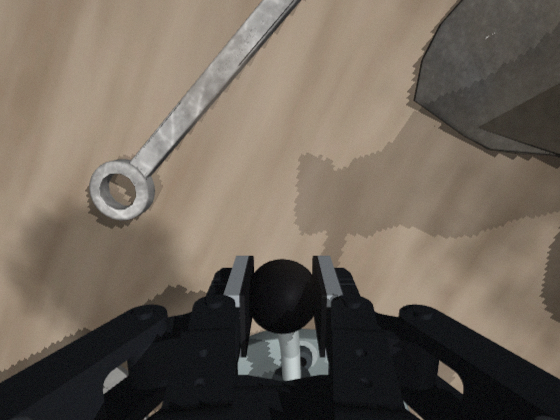

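View pics/s3.png

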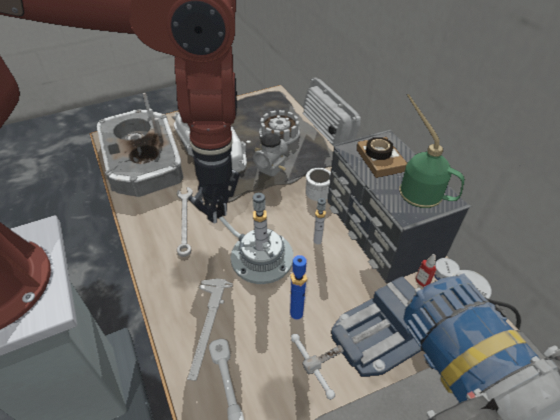

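```bash
python3 -m pendant '[[0.0,0.7,-0.05,0,0,0.03,255],[0.0,0.7,0,0,0,0.02,255]]'; 
python3 -c "
from h import *
lev()";python3 -m pendant '[[0.0,0.8,-0.05,0,0,0.02,255],[0.0,0.8,0,0,0,0.01,255]]'; 
python3 -c "
from h import *
lev()"
```

```text
time_s: 7.1
ee_pos: [0.4982, -0.0739, 0.0533]
tool_rot: [-0.024, 0.551, 0.833, -0.028]
wrist_force: [-23.6, -4.8, 17.5]
opening: 0.0239
R 0.125 ang 2.008 turned 1.572 yaw 1.972 Fr 5.6 Ft -23.4 Fz 17.5 z 0.0533 open 0.0239 q [-0.38 -0.06 -0.39  1.29 -0.05  0.79]
time_s: 7.3
ee_pos: [0.5052, -0.0703, 0.0529]
tool_rot: [-0.029, 0.563, 0.825, -0.035]
wrist_force: [-23.9, -1.2, 16.3]
opening: 0.0239
R 0.1255 ang 1.945 turned 1.635 yaw 1.945 Fr 7.7 Ft -22.7 Fz 16.3 z 0.0529 open 0.0239 q [-0.36 -0.01 -0.35  1.31 -0.05  0.84]
```

```bash

python3 -c "
from h import *
lev(); go([.5,-.07,.05])
s=sensors.read_state();q=s['tool_rot'];W=Ro.from_quat([q[1],q[2],q[3],q[0]]).as_matrix();print(np.round(W,3)); print('fix rotvec tool', np.round(np.cross([0,0,1],W.T@[0,0,-1]),3), s['torque'])"
```

```text
R 0.1255 ang 1.945 turned 1.635 yaw 1.945 Fr 7.7 Ft -22.7 Fz 16.3 z 0.0529 open 0.0239 q [-0.36 -0.01 -0.35  1.31 -0.05  0.84]
t 7.3 ee [ 0.5052 -0.0703  0.0529] yaw 1.945 q1,q6 [-0.36  0.84] F [-23.9  -1.2  16.3] tilt [-0.088 -0.025 -0.996]
shift cm [ 0.21 -0.44  0.33] az None
[[-0.365  0.927 -0.088]
 [ 0.931  0.364 -0.025]
 [ 0.009 -0.091 -0.996]]
fix rotvec tool [-0.091 -0.009  0.   ] [-0.37954135  4.96775049 -0.0309227 ]
```

```bash
python3 -m pendant '[[0.0,0.8,-0.05,-0.05,0,0.06,255],[-0.03,0.8,0,-0.05,0,0.06,255]]'; 
python3 -c "
from h import *
lev()"; python3 -m pendant '[[0.0,0.6,-0.05,-0.04,0,0.05,255],[-0.03,0.5,0,-0.03,0,0.05,255]]'; 
python3 -c "
from h import *
lev();go([.5,-.07,.05])"
```

```text
time_s: 7.5
ee_pos: [0.5139, -0.0681, 0.0534]
tool_rot: [-0.003, 0.611, 0.792, -0.002]
wrist_force: [-24.6, 0.5, 20.9]
opening: 0.024
R 0.1247 ang 1.874 turned 1.707 yaw 1.827 Fr 7.8 Ft -23.3 Fz 20.9 z 0.0534 open 0.024 q [-0.38 -0.09 -0.42  1.24 -0.    0.93]
time_s: 7.7
ee_pos: [0.5172, -0.0685, 0.0545]
tool_rot: [0.015, 0.65, 0.76, 0.02]
wrist_force: [-26.9, -3.4, 18.1]
opening: 0.0239
R 0.1234 ang 1.849 turned 1.731 yaw 1.726 Fr 4.1 Ft -26.8 Fz 18.1 z 0.0545 open 0.0239 q [-0.4  -0.15 -0.48  1.2   0.03  1.02]
t 7.7 ee [ 0.5172 -0.0685  0.0545] yaw 1.726 q1,q6 [-0.4   1.02] F [-26.9  -3.4  18.1] tilt [ 0.048  0.011 -0.999]
shift cm [ 0.11 -1.75  0.36] az None
```

```bash
python3 -m pendant '[[0,-0.3,0,0.02,0,-0.05,255],[0,-0.3,0,0.02,0,-0.05,100],[0,0,0,0,0,0,0],[0,0,0,0,0,0,0],[0,0,0,0,0,0,0]]'; 
python3 -m pendant '[[0,0,0,0,0,0,0],[0,0,0,0,0,0,0]]'; 
python3 -c "
from h import *
lev();go([.5,-.07,.05]); snap('wrist','w4.png')"
```

```text
time_s: 8.2
ee_pos: [0.507, -0.0741, 0.0548]
tool_rot: [0.002, 0.608, 0.794, 0.0]
wrist_force: [0.1, 0.9, -0.5]
opening: 0.0807
time_s: 8.4
ee_pos: [0.5078, -0.0743, 0.0555]
tool_rot: [0.003, 0.608, 0.794, 0.001]
wrist_force: [-2.1, 0.1, -1.6]
opening: 0.0852
R 0.1209 ang 1.937 turned 1.643 yaw 1.833 Fr 0.9 Ft -1.9 Fz -1.6 z 0.0555 open 0.0852 q [-0.4  -0.13 -0.45  1.24  0.    0.91]
t 8.4 ee [ 0.5078 -0.0743  0.0555] yaw 1.833 q1,q6 [-0.4   0.91] F [-2.1  0.1 -1.6] tilt [ 0.007 -0.002 -1.   ]
shift cm [ 0.62 -0.64  0.54] az None
```

View pics/w4.png

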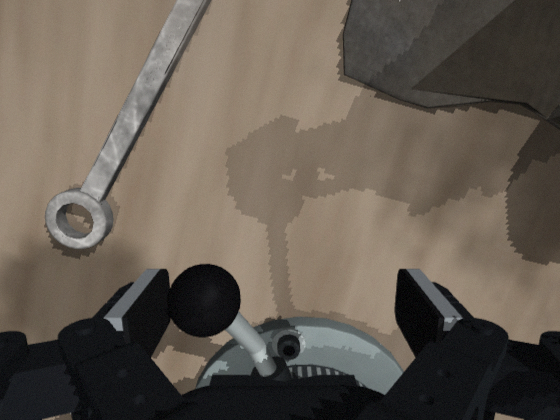

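```bash
python3 -c "
from h import *
s=sensors.read_state(); p=plane('wrist',(205,300),.071,s); b=p[:2]-[.5511,-.1871]; a=np.arctan2(b[1],b[0]); print(p,np.linalg.norm(b),a,(-2.703-a)%(2*np.pi))"
```

```text
[ 0.48065371 -0.08473767  0.071     ] 0.12426071732788972 2.1735623829707382 1.4066229242088486
```

```bash
python3 -c "
from h import *
go([.4805,-.085,.052],2.16)"
```

```text
t 8.45 ee [ 0.5077 -0.0743  0.0554] yaw 1.833 q1,q6 [-0.4   0.91] F [-0.1 -0.3  0.2] tilt [ 0.007 -0.003 -1.   ]
shift cm [-0.33 -2.91  0.33] az -0.327
```

```bash
python3 -m pendant '[[-0.15,-1.5,0.2,0,0,-0.11,0],[-0.1,-1.5,0.1,0,0,-0.11,0],[0,0,0,0,0,-0.11,0],[0,0,0,0,0,0,0]]'; python3 -c "
from h import *
go([.4805,-.085,.052],2.16); s,_=snap('wrist','w5.png');lev()"
```

```text
time_s: 8.85
ee_pos: [0.4806, -0.0862, 0.053]
tool_rot: [0.005, 0.464, 0.886, 0.001]
wrist_force: [-0.4, -0.1, 0.4]
opening: 0.0855
t 8.85 ee [ 0.4806 -0.0862  0.053 ] yaw 2.176 q1,q6 [-0.45  0.52] F [-0.4 -0.1  0.4] tilt [ 0.01  -0.003 -1.   ]
shift cm [0.11 0.06 0.1 ] az 0.016
R 0.1231 ang 2.181 turned 1.4 yaw 2.172 Fr 0.2 Ft -0.2 Fz 0.1 z 0.053 open 0.0855 q [-0.45 -0.21 -0.53  1.24  0.    0.52]
```

View pics/w5.png

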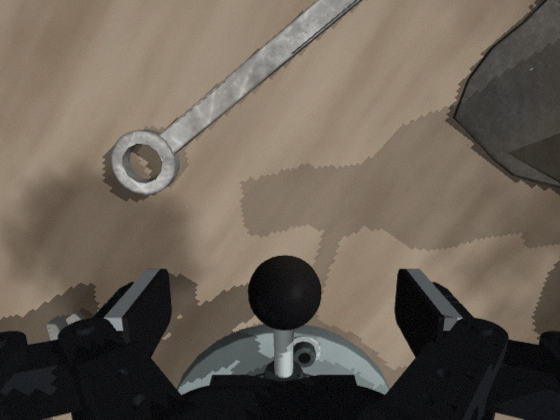

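```bash
python3 -m pendant '[[0.15,0.1,0,0,0,0,255],[0,0,0,0,0,0,255],[0,0,0,0,0,0,255],[0,0,0,0,0,0,255],[0,0,0,0,0,0,255]]' && python3 -m pendant '[[-0.05,1.2,-0.05,-0.02,0,0.09,255],[-0.05,1.2,-0.05,-0.02,0,0.09,255],[-0.05,1.0,0,-0.02,0,0.06,255]]'; python3 -c "
from h import *
lev();go([.5,-.07,.052])"
```

```text
time_s: 9.4
ee_pos: [0.481, -0.0843, 0.0536]
tool_rot: [0.005, 0.469, 0.883, 0.0]
wrist_force: [-5.1, -2.3, 5.4]
opening: 0.0241
time_s: 9.7
ee_pos: [0.5045, -0.0727, 0.0539]
tool_rot: [0.015, 0.576, 0.817, 0.019]
wrist_force: [-24.7, -9.3, 19.1]
opening: 0.0239
R 0.1236 ang 1.957 turned 1.623 yaw 1.913 Fr 0.7 Ft -26.3 Fz 19.1 z 0.0539 open 0.0239 q [-0.42 -0.19 -0.51  1.21  0.03  0.81]
t 9.7 ee [ 0.5045 -0.0727  0.0539] yaw 1.913 q1,q6 [-0.42  0.81] F [-24.7  -9.3  19.1] tilt [ 0.046  0.013 -0.999]
shift cm [ 0.4  -0.35  0.17] az None
```

```bash
python3 -m pendant '[[0,1.0,-0.05,0,0,0.05,255],[0,1.0,-0.05,0.0,0,0.06,255],[0,1.0,0,0,0,0.06,255]]'; python3 -c "
from h import *
lev();go([.5,-.07,.052])";  python3 -m pendant '[[0,1.0,-0.05,0,0,0.06,255],[0,1.0,-0.05,0.0,0,0.06,255]]'; python3 -c "
from h import *
lev();go([.5,-.07,.052])"
```

```text
time_s: 10.0
ee_pos: [0.5217, -0.0671, 0.0539]
tool_rot: [0.006, 0.649, 0.761, 0.008]
wrist_force: [-24.8, -3.7, 19.1]
opening: 0.0238
R 0.1235 ang 1.811 turned 1.769 yaw 1.728 Fr 2.3 Ft -25.0 Fz 19.1 z 0.0539 open 0.0238 q [-0.38 -0.1  -0.43  1.22  0.01  1.03]
t 10.0 ee [ 0.5217 -0.0671  0.0539] yaw 1.728 q1,q6 [-0.38  1.03] F [-24.8  -3.7  19.1] tilt [ 0.019  0.005 -1.   ]
shift cm [ 0.06 -2.19  0.14] az None
time_s: 10.2
ee_pos: [0.5255, -0.0673, 0.0529]
tool_rot: [-0.005, 0.697, 0.717, -0.008]
wrist_force: [-75.8, -17.8, 47.7]
opening: 0.0237
R 0.1225 ang 1.782 turned 1.798 yaw 1.599 Fr -1.5 Ft -77.8 Fz 47.7 z 0.0529 open 0.0237 q [-0.37 -0.04 -0.37  1.25 -0.01  1.17]
t 10.2 ee [ 0.5255 -0.0673  0.0529] yaw 1.599 q1,q6 [-0.37  1.17] F [-75.8 -17.8  47.7] tilt [-0.019 -0.004 -1.   ]
shift cm [-0.19 -2.55  0.13] az None
```

End stop reached (scroll 2.0, so the lever started at about 0.2). The chuck is fully tight, so I'll relax and release.

```bash
python3 -m pendant '[[0,-0.1,0,0,0,0,255],[0,0,0,0,0,0,60],[0,0,0,0,0,0,0],[0,0,0,0,0,0,0],[0,0,0,0,0,0,0]]'; python3 -c "
from h import *
lev(); snap('wrist','w6.png')"
```

```text
time_s: 10.7
ee_pos: [0.5166, -0.0693, 0.0502]
tool_rot: [-0.011, 0.699, 0.715, -0.016]
wrist_force: [-1.5, -1.1, -1.4]
opening: 0.0802
R 0.1228 ang 1.856 turned 1.724 yaw 1.593 Fr -0.7 Ft -1.8 Fz -1.4 z 0.0502 open 0.0802 q [-0.37 -0.04 -0.38  1.26 -0.02  1.18]
```

View pics/w6.png

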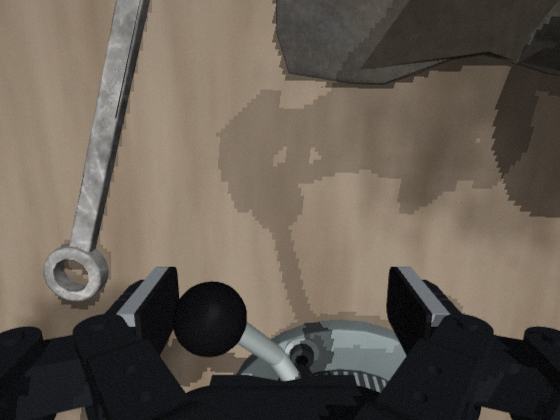

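```bash
python3 -m pendant '[[0,-1.2,0,0,0,0,0],[0,0,-3,0.01,0,0,0],[0,0,-4,0.01,0,0,0],[0,0,-5,0,0,0,0],[0,0,-5,0,0,0,0]]';python3 -m pendant '[[0,0,-4,0,0,0,0],[0,0,0,0,0,0,0]]';  python3 -c "
from h import *
print(tri(ray('scene',(299.8,261)),ray('side',(251.5,255))))
go([.551,-.19,.26],1.6)
snap('scene','s4.png');snap('side','d4.png')"
```

```text
time_s: 11.25
ee_pos: [0.5103, -0.0656, 0.218]
tool_rot: [-0.024, 0.699, 0.714, -0.024]
wrist_force: [1.0, -0.9, 1.4]
opening: 0.0854
time_s: 11.45
ee_pos: [0.5164, -0.0659, 0.2676]
tool_rot: [-0.018, 0.699, 0.715, -0.021]
wrist_force: [0.2, -0.1, -0.4]
opening: 0.0855
(array([ 0.55533941, -0.34727444,  0.17715771]), np.float64(0.00021474998673994298))
t 11.45 ee [ 0.5164 -0.0659  0.2676] yaw 1.593 q1,q6 [-0.36  1.19] F [ 0.2 -0.1 -0.4] tilt [-0.055 -0.005 -0.998]
shift cm [-12.48   3.22   0.63] az -0.007
```

View pics/s4.png

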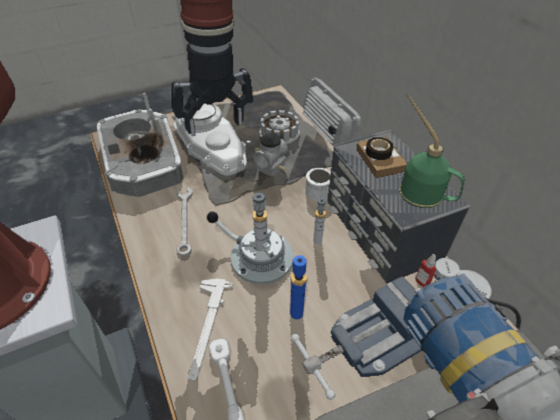

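View pics/d4.png

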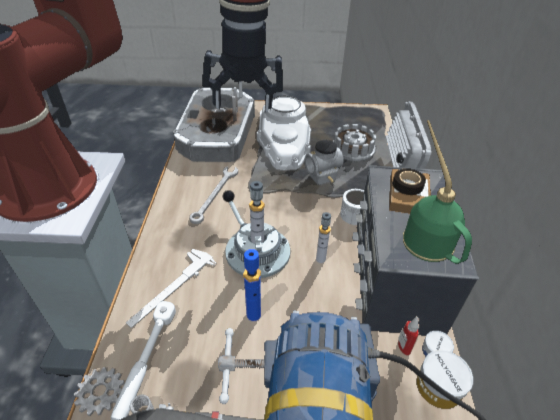

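```bash
python3 - <<'E'
import cv2
a=cv2.imread('pics/s4.png')[185:285,205:305];b=cv2.imread('pics/d4.png')[170:280,210:310]
cv2.imwrite('pics/z4.png',cv2.resize(cv2.hconcat([a,b[:100]]),None,fx=4,fy=6,interpolation=2))
E
```

View pics/z4.png

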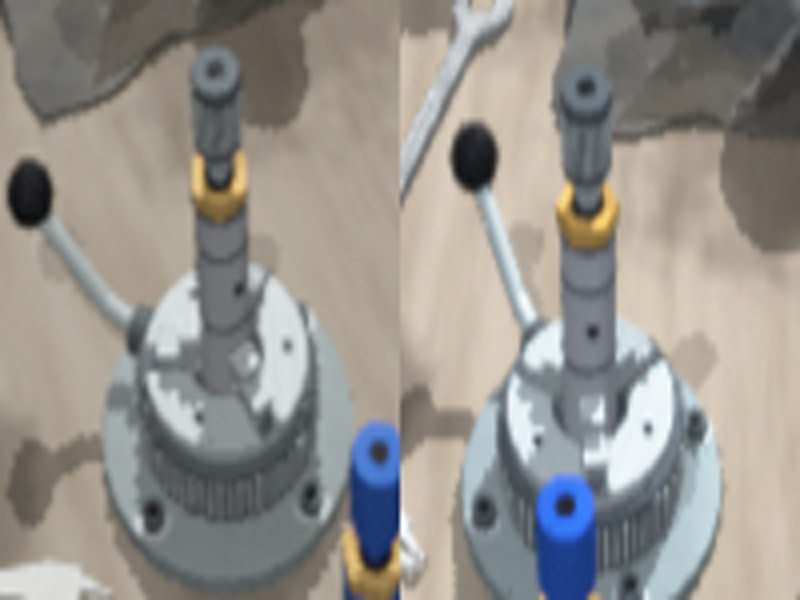

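```bash
python3 - <<'E'
from h import *
a,b=(258.8,196.4),(256.2,184.7)
print(tri(ray('scene',a),ray('side',b)),plane('scene',a,.19),plane('side',b,.19))
a,b=(212.6,217.2),(228.7,196.1)
p=tri(ray('scene',a),ray('side',b));print(p); v=p[0][:2]-[.5511,-.1871];an=np.arctan2(v[1],v[0]);print(np.linalg.norm(v),(-2.703-an)%6.283)
E
```

```text
(array([ 0.55100862, -0.19025569,  0.19365516]), np.float64(0.00020407265935082965)) [ 0.55250854 -0.18663808  0.19      ] [ 0.55057041 -0.18602851  0.19      ]
(array([ 0.47984152, -0.0922482 ,  0.0756409 ]), np.float64(0.0005413274422619032))
0.11863656565522311 1.3648958531106272
```

```bash
python3 -c "
from h import *
s=sensors.read_state();q=s['tool_rot'];W=Ro.from_quat([q[1],q[2],q[3],q[0]]).as_matrix(); print('fix rotvec tool', np.round(np.cross([0,0,1],W.T@[0,0,-1]),3))
go([.551,-.1873,.26],1.6)"
python3 -m pendant '[[-4,0.4,0.3,-0.03,0,0,0],[-4,0.6,0.2,-0.02,0,0,0],[-4,0.6,0,0,0,0,0],[0,1.5,0,0,0,0,0],[0,0,0,0,0,0,0]]'; python3 -c "
from h import *
s=sensors.read_state();q=s['tool_rot'];W=Ro.from_quat([q[1],q[2],q[3],q[0]]).as_matrix(); print('fix rotvec tool', np.round(np.cross([0,0,1],W.T@[0,0,-1]),3))
go([.551,-.1873,.22],1.6); snap('wrist','w7.png')"
```

```text
fix rotvec tool [-0.06   0.001  0.   ]
t 11.55 ee [ 0.515  -0.0655  0.2627] yaw 1.593 q1,q6 [-0.36  1.18] F [-0.2  0.1 -0.6] tilt [-0.06  -0.003 -0.998]
shift cm [-12.26   3.34   0.09] az -0.007
time_s: 12.05
ee_pos: [0.5482, -0.1868, 0.2491]
tool_rot: [-0.006, 0.698, 0.716, -0.003]
wrist_force: [-0.4, 1.3, -0.0]
opening: 0.0856
fix rotvec tool [-0.014 -0.004  0.   ]
t 12.05 ee [ 0.5482 -0.1868  0.2491] yaw 1.595 q1,q6 [-0.55  0.99] F [-0.4  1.3 -0. ] tilt [-0.014  0.004 -1.   ]
shift cm [-0.07  0.32  2.9 ] az -0.005
```

View pics/w7.png

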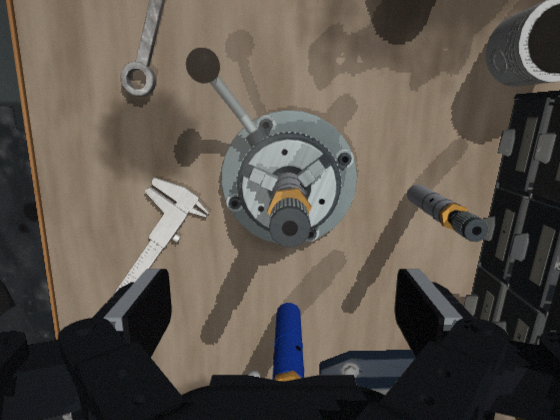

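```bash
python3 -c "
from h import *
s=sensors.read_state()
print(plane('wrist',(290,229),.19,s), tri(ray('wrist',(290,229),s),ray('scene',(258.8,196.4))))
p=plane('wrist',(203,65),.071,s);v=p[:2]-[.5511,-.1871];an=np.arctan2(v[1],v[0]);print(p,np.linalg.norm(v),(-2.703-an)%6.283)"
```

```text
[ 0.55112979 -0.1850939   0.19      ] (array([ 0.55197968, -0.18564203,  0.18912983]), np.float64(0.001756315453090673))
[ 0.47904084 -0.08614611  0.071     ] 0.12403310288794316 1.389287184764897
```

```bash

python3 -m pendant '[[0.05,0.3,3,-0.014,0,0,0],[0,0,3,0,0,0,0],[0,0,2,0,0,0,0],[0,0,0,0,0,0,0]]'; python3 -c "
from h import *
s=sensors.read_state();q=s['tool_rot'];W=Ro.from_quat([q[1],q[2],q[3],q[0]]).as_matrix(); print('fix rotvec tool', np.round(np.cross([0,0,1],W.T@[0,0,-1]),3))
go([.5512,-.1862,.155],1.6)"
```

```text
time_s: 12.5
ee_pos: [0.5477, -0.1824, 0.1639]
tool_rot: [-0.003, 0.697, 0.717, 0.001]
wrist_force: [-0.4, 0.3, 0.1]
opening: 0.0853
fix rotvec tool [-0.003 -0.006  0.   ]
t 12.5 ee [ 0.5477 -0.1824  0.1639] yaw 1.599 q1,q6 [-0.55  0.99] F [-0.4  0.3  0.1] tilt [-0.003  0.006 -1.   ]
shift cm [-0.39  0.34  0.89] az -0.001
```

```bash

python3 -m pendant '[[-0.4,0.35,0.5,-0.003,-0.006,0,0],[0,0,0.4,0,0,0,0],[0,0,0,0,0,0,0]]'; python3 -c "
from h import *
go([.5512,-.1862,.155],1.6)"
```

```text
time_s: 12.8
ee_pos: [0.5515, -0.1856, 0.1561]
tool_rot: [0.001, 0.697, 0.717, 0.0]
wrist_force: [-0.4, 0.1, 0.3]
opening: 0.0854
t 12.8 ee [ 0.5515 -0.1856  0.1561] yaw 1.6 q1,q6 [-0.55  0.99] F [-0.4  0.1  0.3] tilt [ 0.001 -0.001 -1.   ]
shift cm [-0.06 -0.03  0.11] az 0.0
```

```bash

python3 -m pendant '[[-0.05,0,0.1,0,0,0,150],[0,0,0,0,0,0,255],[0,0,0,0,0,0,255],[0,0,0,0,0,0,255],[0,0,0,0,0,0,255]]'; python3 -m pendant '[[0,0,0,0,0,0,255],[0,0,0,0,0,0,255]]'; python3 -c "
from h import *
go([.5512,-.1862,.155],1.6); snap('side','d5.png'); snap('scene','s5.png')
a=cv2.imread('pics/s5.png')[165:265,205:305];b=cv2.imread('pics/d5.png')[150:250,210:310]
cv2.imwrite('pics/z5.png',cv2.resize(cv2.hconcat([a,b]),None,fx=4,fy=6,interpolation=2))"
```

```text
time_s: 13.3
ee_pos: [0.5521, -0.1871, 0.1579]
tool_rot: [0.002, 0.697, 0.717, -0.0]
wrist_force: [-3.6, -1.2, 2.7]
opening: 0.0225
time_s: 13.5
ee_pos: [0.5518, -0.1871, 0.1579]
tool_rot: [0.002, 0.697, 0.717, -0.0]
wrist_force: [0.3, -0.4, 0.9]
opening: 0.0221
t 13.5 ee [ 0.5518 -0.1871  0.1579] yaw 1.6 q1,q6 [-0.55  0.99] F [ 0.3 -0.4  0.9] tilt [ 0.002 -0.003 -1.   ]
shift cm [ 0.09 -0.06  0.29] az 0.0
```

View pics/z5.png

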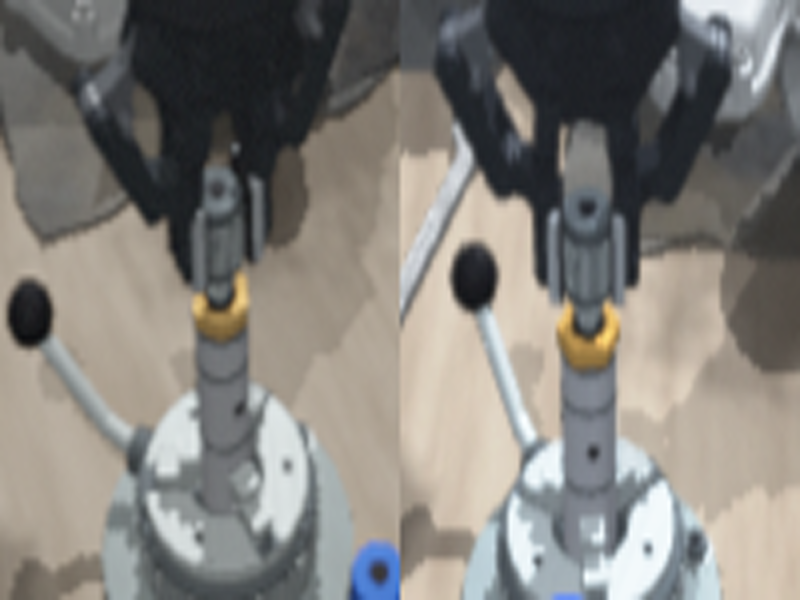

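```bash

python3 -m pendant '[[0,0,-0.6,0,0,0,255],[0,0,-0.8,0,0,0,255],[0,0,0,0,0,0,255]]'; python3 -c "
from h import *
go([.5518,-.1871,.199],1.6); snap('side','d6.png'); snap('scene','s6.png')
a=cv2.imread('pics/s6.png')[165:265,205:305];b=cv2.imread('pics/d6.png')[150:250,210:310]
cv2.imwrite('pics/z6.png',cv2.resize(cv2.hconcat([a,b]),None,fx=4,fy=6,interpolation=2))"
```

```text
time_s: 13.9
ee_pos: [0.5514, -0.1867, 0.1703]
tool_rot: [0.001, 0.697, 0.717, -0.0]
wrist_force: [1.7, -1.4, -9.6]
opening: 0.0227
t 13.9 ee [ 0.5514 -0.1867  0.1703] yaw 1.6 q1,q6 [-0.55  0.99] F [ 1.7 -1.4 -9.6] tilt [ 0.001 -0.002 -1.   ]
shift cm [-0.04  0.04 -2.87] az -0.0
```

View pics/z6.png

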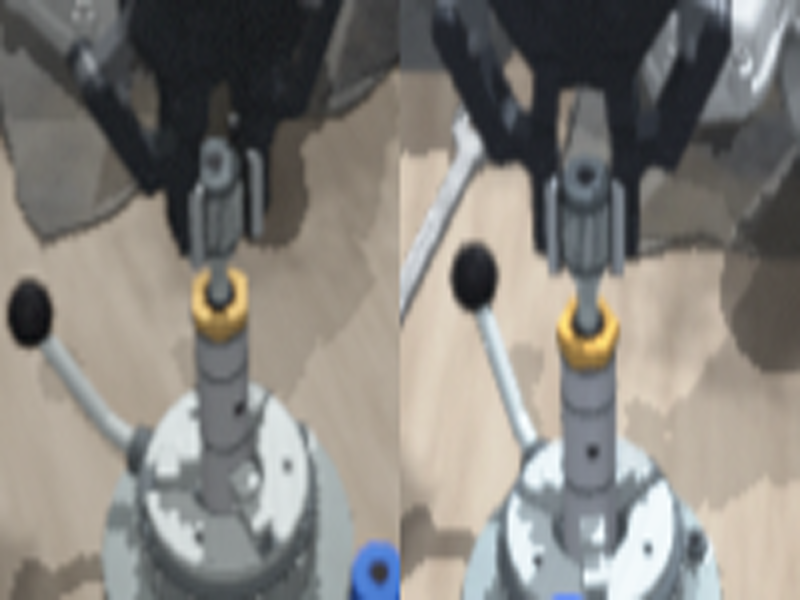

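The cartridge stays put (gland unmoved) and the rod rises. On with the pull.

```bash

python3 -m pendant '[[0,0,-0.9,0,0,0,255],[0,0,-0.9,0,0,0,255],[0,0,-0.9,0,0,0,255],[0,0,0,0,0,0,255]]'; python3 -c "
from h import *
go([.5518,-.1871,.199],1.6); snap('side','d7.png'); snap('scene','s7.png')
a=cv2.imread('pics/s7.png')[165:265,205:305];b=cv2.imread('pics/d7.png')[150:250,210:310]
cv2.imwrite('pics/z7.png',cv2.resize(cv2.hconcat([a,b]),None,fx=4,fy=6,interpolation=2))"
```

```text
time_s: 14.4
ee_pos: [0.5513, -0.1861, 0.1968]
tool_rot: [-0.001, 0.697, 0.717, -0.0]
wrist_force: [3.0, -1.5, -14.5]
opening: 0.0223
t 14.4 ee [ 0.5513 -0.1861  0.1968] yaw 1.6 q1,q6 [-0.55  0.99] F [  3.   -1.5 -14.5] tilt [-0.001  0.001 -1.   ]
shift cm [-0.1   0.05 -0.22] az 0.0
```

View pics/z7.png

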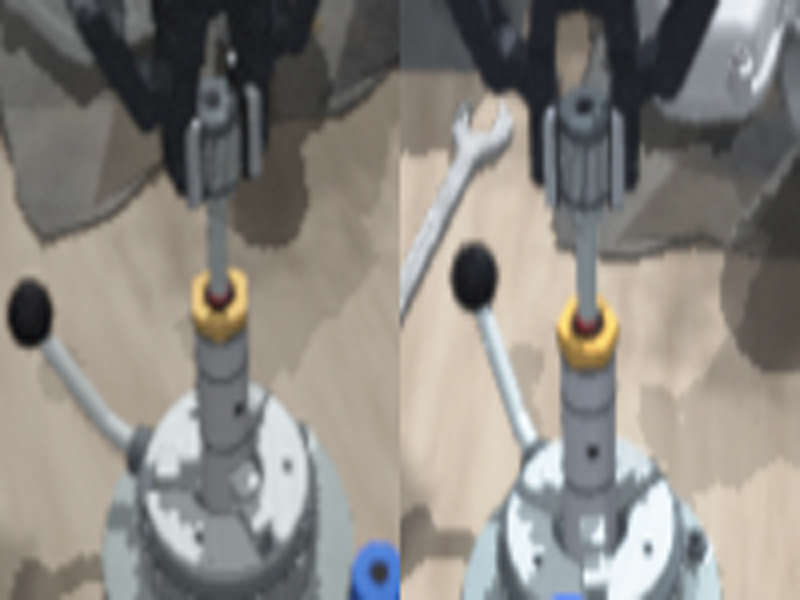

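```bash

python3 -m pendant '[[0,0,-0.35,0,0,0,255],[0,0,0,0,0,0,255],[0,0,0,0,0,0,255]]'; python3 -c "
from h import *
f=lambda a,b:tri(ray('scene',a),ray('side',b))[0][2]
print(f((258,180.8),(256.2,167.3))-f((258.8,196.4),(256.2,184.7)))
go([.5518,-.1871,.199],1.6); snap('side','d8.png'); snap('scene','s8.png')
a=cv2.imread('pics/s8.png')[165:265,205:305];b=cv2.imread('pics/d8.png')[150:250,210:310]
cv2.imwrite('pics/z8.png',cv2.resize(cv2.hconcat([a[40:70,30:80],b[40:70,25:75]]),None,fx=8,fy=16,interpolation=2))
go([.5518,-.1871,.199],1.6)"
```

```text
time_s: 14.8
ee_pos: [0.5511, -0.186, 0.1981]
tool_rot: [-0.001, 0.697, 0.717, -0.0]
wrist_force: [3.9, -1.9, -15.2]
opening: 0.0224
0.03868102016187458
t 14.8 ee [ 0.5511 -0.186   0.1981] yaw 1.6 q1,q6 [-0.55  0.99] F [  3.9  -1.9 -15.2] tilt [-0.002  0.002 -1.   ]
shift cm [-0.11  0.07 -0.09] az 0.0
t 14.9 ee [ 0.5511 -0.186   0.1983] yaw 1.6 q1,q6 [-0.55  0.99] F [  4.1  -1.8 -14.5] tilt [-0.002  0.002 -1.   ]
shift cm [-0.11  0.07 -0.07] az 0.0
```

View pics/z8.png

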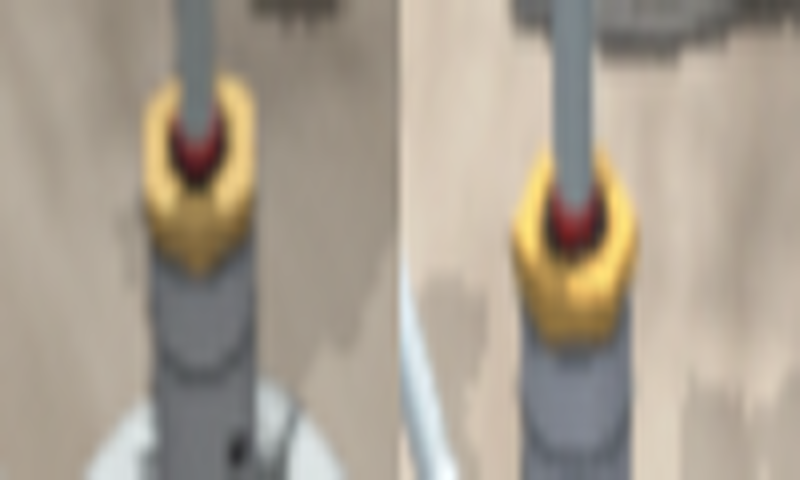

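```bash

python3 -m pendant '[[0.1,0,-0.35,0,0,0,255],[0,0,-0.05,0,0,0,255]]'; python3 -c "
from h import *
for i in range(3): go([.5518,-.1871,.2],1.6); snap('side','d9.png'); snap('scene','s9.png')
a=cv2.imread('pics/s9.png')[165:265,205:305];b=cv2.imread('pics/d9.png')[150:250,210:310]
cv2.imwrite('pics/z9.png',cv2.resize(cv2.hconcat([a[40:70,30:80],b[40:70,25:75]]),None,fx=8,fy=16,interpolation=2))
go([.5518,-.1871,.2],1.6)"
```

```text
time_s: 15.1
ee_pos: [0.551, -0.1856, 0.2021]
tool_rot: [-0.001, 0.697, 0.717, -0.001]
wrist_force: [3.2, -3.0, -15.2]
opening: 0.0227
t 15.1 ee [ 0.551  -0.1856  0.2021] yaw 1.6 q1,q6 [-0.55  0.99] F [  3.2  -3.  -15.2] tilt [-0.002  0.    -1.   ]
shift cm [-0.15  0.08  0.21] az -0.0
t 15.2 ee [ 0.551  -0.1855  0.2018] yaw 1.6 q1,q6 [-0.55  0.99] F [  2.9  -3.7 -15.3] tilt [-0.002  0.001 -1.   ]
shift cm [-0.16  0.08  0.18] az -0.0
t 15.3 ee [ 0.551  -0.1855  0.2017] yaw 1.6 q1,q6 [-0.55  0.99] F [  3.4  -3.7 -14.2] tilt [-0.002  0.001 -1.   ]
shift cm [-0.16  0.08  0.17] az -0.0
t 15.4 ee [ 0.551  -0.1855  0.2017] yaw 1.6 q1,q6 [-0.55  0.99] F [  3.3  -3.4 -15.1] tilt [-0.002  0.001 -1.   ]
shift cm [-0.16  0.08  0.17] az -0.0
```

View pics/z9.png

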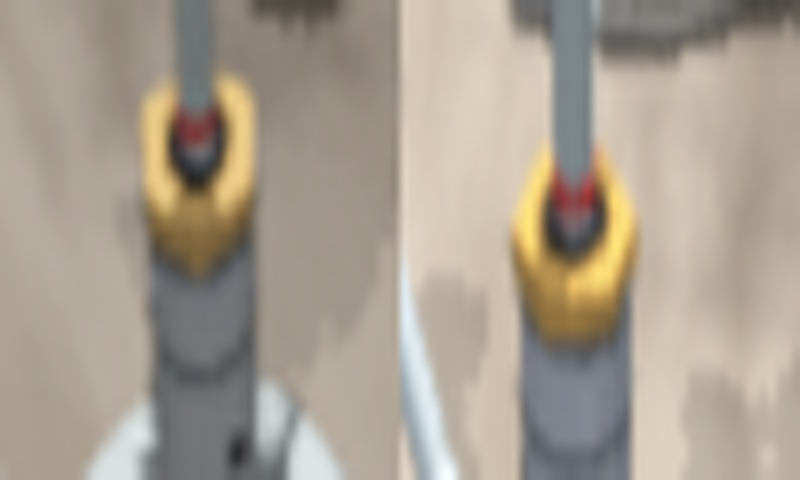

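The ring is clear with a sliver of steel below it (rod about 0.0438). I'll ease it down slightly.

```bash

python3 -m pendant '[[0,0,0.08,0,0,0,255]]'; python3 -c "
from h import *
for i in range(3): go([.5518,-.1871,.2],1.6); snap('side','d10.png'); snap('scene','s10.png')
a=cv2.imread('pics/s10.png')[165:265,205:305];b=cv2.imread('pics/d10.png')[150:250,210:310]
cv2.imwrite('pics/z10.png',cv2.resize(cv2.hconcat([a[40:70,30:80],b[40:70,25:75]]),None,fx=8,fy=16,interpolation=2))
go([.5518,-.1871,.2],1.6)"
```

```text
time_s: 15.5
ee_pos: [0.551, -0.1857, 0.2008]
tool_rot: [-0.001, 0.697, 0.717, -0.001]
wrist_force: [4.8, -1.8, -15.3]
opening: 0.0223
t 15.5 ee [ 0.551  -0.1857  0.2008] yaw 1.6 q1,q6 [-0.55  0.99] F [  4.8  -1.8 -15.3] tilt [-0.002  0.001 -1.   ]
shift cm [-0.15  0.08  0.08] az -0.0
t 15.6 ee [ 0.551  -0.1856  0.2007] yaw 1.6 q1,q6 [-0.55  0.99] F [  4.4  -3.3 -14.7] tilt [-0.002  0.001 -1.   ]
shift cm [-0.15  0.08  0.07] az -0.0
t 15.7 ee [ 0.551  -0.1856  0.2007] yaw 1.6 q1,q6 [-0.55  0.99] F [  3.4  -2.5 -15.5] tilt [-0.002  0.001 -1.   ]
shift cm [-0.15  0.07  0.07] az -0.0
t 15.8 ee [ 0.551  -0.1856  0.2007] yaw 1.6 q1,q6 [-0.55  0.99] F [  3.4  -4.1 -15.8] tilt [-0.002  0.001 -1.   ]
shift cm [-0.15  0.08  0.07] az -0.0
```

View pics/z10.png

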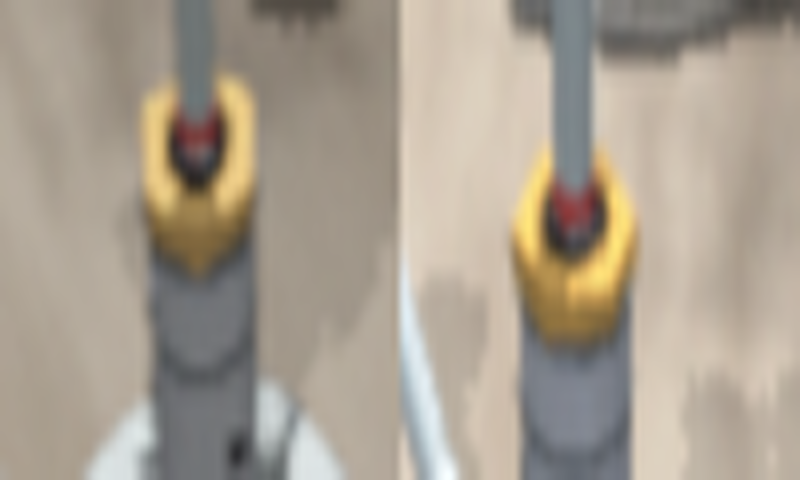

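View pics/s10.png

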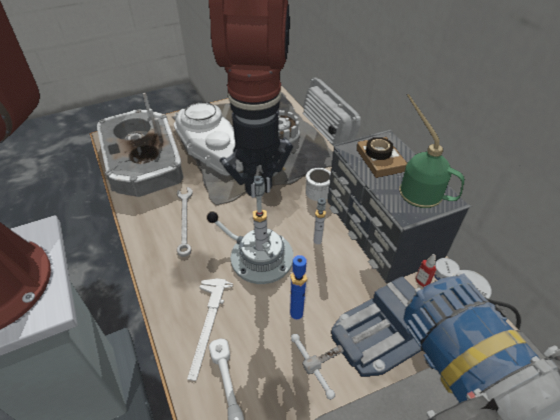

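```bash

python3 -m pendant '[[0,0,0.05,0,0,0,255]]'; python3 -c "
from h import *
for i in range(2): go([.5518,-.1871,.2],1.6); snap('side','d11.png'); snap('scene','s11.png')
a=cv2.imread('pics/s11.png')[165:265,205:305];b=cv2.imread('pics/d11.png')[150:250,210:310]
cv2.imwrite('pics/z11.png',cv2.resize(cv2.hconcat([a[40:70,30:80],b[40:70,25:75]]),None,fx=8,fy=16,interpolation=2))"
```

```text
time_s: 15.9
ee_pos: [0.551, -0.1857, 0.2002]
tool_rot: [-0.001, 0.697, 0.717, -0.001]
wrist_force: [4.1, -3.5, -15.2]
opening: 0.0228
t 15.9 ee [ 0.551  -0.1857  0.2002] yaw 1.6 q1,q6 [-0.55  0.99] F [  4.1  -3.5 -15.2] tilt [-0.002  0.001 -1.   ]
shift cm [-0.14  0.08  0.02] az -0.0
t 16.0 ee [ 0.551  -0.1856  0.2001] yaw 1.6 q1,q6 [-0.55  0.99] F [  4.6  -2.9 -16. ] tilt [-0.002  0.001 -1.   ]
shift cm [-0.15  0.08  0.01] az -0.0
```

View pics/z11.png

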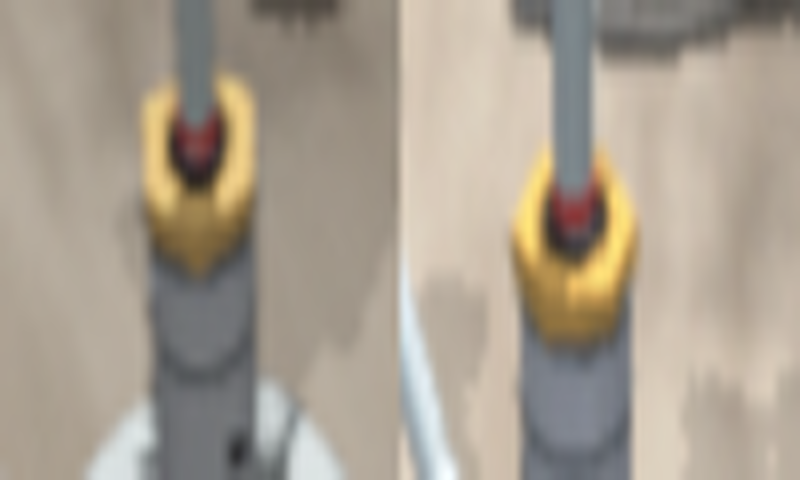

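The red ring stands clear, with a little dark gap visible under it, and the pose is steady. Handing in.

```bash
python3 -c "
from h import *
r.sign_off(); s=sensors.read_state(); print(s['time_s'],s['ee_pos'],s['wrist_force'],s['opening'])"
```

```text
the job is handed in; nothing more can be done
the job is handed in; nothing more can be done
```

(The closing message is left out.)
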